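# Try the eyepiece sleeves on the gauge and reject the tight one

## Task

Three eyepiece sleeves that look alike lie in the lanes of the fit gauge; slide each one along its lane onto its gauge pin as far as it will go, gently: two will go fully home against the back plate, and one has a tight bore and stops short, so do not force it. Once all three have been tried, and are still on their pins, draw the tight one back off its pin and put it in the red tray, leaving the two good ones fully home and the other things on the bench where they are.

Things in the scene. Friction and masses are not known exactly. Their poses are not given: they have to be found in the camera images.
- gauge: Fixed fit gauge: grey base 215 x 265 x 12 mm, from x = -100 to +115 mm, with an aluminium back plate 52 mm high whose front face is at x = +100 mm. Origin on the table under the gauge; +x runs along the lanes to the back plate, +y left. Three lanes at y = +85, 0, -85 mm: pairs of rails (tops 18 mm up, 34 mm over both) in which a sleeve lies centred, axis 35 mm up, free to slide or be lifted out.
- sleeve_1: Loose brass sleeve, left (y = +85 mm) lane, clear of its pin: diameter 42, length 50, bore 25 mm, 0.13 kg. Origin at its centre; x is the bore axis, along the lane. One of the three, any of them, has a bore that narrows half way in. A good one slides lightly (under 3 N) to the back plate (origin at gauge x = +75 mm); the tight one stops dead 25 mm onto its pin (origin near x = +54 mm).
- sleeve_2: Loose brass sleeve, middle (y = 0) lane, clear of its pin: diameter 42, length 50, bore 25 mm, 0.13 kg. Origin at its centre; x is the bore axis, along the lane. One of the three, any of them, has a bore that narrows half way in. A good one slides lightly (under 3 N) to the back plate (origin at gauge x = +75 mm); the tight one stops dead 25 mm onto its pin (origin near x = +54 mm).
- sleeve_3: Loose brass sleeve, right (y = -85 mm) lane, clear of its pin: diameter 42, length 50, bore 25 mm, 0.13 kg. Origin at its centre; x is the bore axis, along the lane. One of the three, any of them, has a bore that narrows half way in. A good one slides lightly (under 3 N) to the back plate (origin at gauge x = +75 mm); the tight one stops dead 25 mm onto its pin (origin near x = +54 mm).
- pin_1: Fixed level steel gauge pin of the left (y = +85 mm) lane: diameter 20.6 mm, bevelled nose, 45 mm long, from the back plate to gauge x = +55 mm, axis 35 mm up. Origin on its axis at gauge x = 0 (off the pin). Over 30 N on it, along or across, spoils it; 5 to 10 N of push tells a sleeve that is home or jammed. Draw a jammed one back 30 mm or more before lifting.
- pin_2: Fixed level steel gauge pin of the middle (y = 0) lane: diameter 20.6 mm, bevelled nose, 45 mm long, from the back plate to gauge x = +55 mm, axis 35 mm up. Origin on its axis at gauge x = 0 (off the pin). Over 30 N on it, along or across, spoils it; 5 to 10 N of push tells a sleeve that is home or jammed. Draw a jammed one back 30 mm or more before lifting.
- pin_3: Fixed level steel gauge pin of the right (y = -85 mm) lane: diameter 20.6 mm, bevelled nose, 45 mm long, from the back plate to gauge x = +55 mm, axis 35 mm up. Origin on its axis at gauge x = 0 (off the pin). Over 30 N on it, along or across, spoils it; 5 to 10 N of push tells a sleeve that is home or jammed. Draw a jammed one back 30 mm or more before lifting.
- tray: Fixed red open reject tray, 150 (x) x 130 (y) x 35 mm high, walls and floor 4 mm; to the left or the right of the gauge. Origin: centre of its underside
- slide_box: closed blue slide box with white lid, 100 x 80 x 38 mm, loose; a bystander. Origin: centre of its underside
- oil_bottle: small amber bottle, diameter 30, height 70 mm, loose; a bystander. Origin: centre of its underside
- stain_jar: small glass jar with green cap, diameter 48, height 60 mm, loose; a bystander. Origin: centre of its underside
- lens_cap: black lens cap, diameter 44, height 12 mm, loose; a bystander. Origin: centre of its underside
- driver: screwdriver lying on the table, loose; a bystander
- petri: shallow clear dish, diameter 90, height 14 mm, loose; a bystander. Origin: centre of its underside
Things that resemble listed ones, but are neither listed nor needed, are in the scene too. What is shaped like the sleeve_1 but purple is not meant. Leave any purple look-alike of the sleeve_2 alone.

How it is judged:
By the outcome, as a careful person would: the job done as asked, in the order asked, and still so for the second after the job is handed in, with the robot touching nothing.
It also fails if it takes over 66 s, if anything falls off the work surface, if the arm or the gripper's body presses on something with over 40 N, if the wrist force passes 120 N, or if a joint passes its speed limit or range.

## Robot

A 6-joint arm with a two-finger parallel gripper is mounted at the origin on the work surface. World frame = base frame: x ahead of the robot, y to its left, z up, the work surface at z = 0. Lengths are in mm, angles in rad, forces in N, time in s.
With the tool pointing down it reaches from about 300 to 775 mm from the base axis. Payload 14.6 kg.
Tool frame: the origin (TCP) lies midway between the tips of the shut fingers; the grasp point (between the pads) lies 19 mm behind it (manip.hold_point_z is the distance from the TCP to the grasp point, in mm); z points along the fingers, y is the direction in which the jaws open and shut (so a half turn about z gives the same grasp; the last joint's range is limited). The gripper opens to 94 mm and grips with 3 to 60 N. Pads are 16 mm wide; open, the fingers measure 119 mm over their backs; the gripper's body (75 mm by 177 mm) begins 78 mm behind the grasp point.
Start: joints at [-1.255, 0.3, 1.521, -0, 1.321, -0.067], TCP at [205.428, -510.185, 205.446] pointing down, gripper open.
Joint ranges: [-3.03, 3.03], [-0.79, 2.21], [0.23, 2.52], [-1.04, 4.18], [0, 3.07], [-2.55, 2.55]. Speed limits (rad/s): [2.22, 2.22, 2.57, 3.14, 3.14, 3.14].

## Interface

Orientations are given as [roll, pitch, yaw] about the fixed x, y, z axes, in that order (R = Rz(yaw) Ry(pitch) Rx(roll)).
In Python, from cell import manip gives the robot as it stands.
- The arm moves only by the shell command python3 -m crank 'ROWS' [OPENING] [FORCE]. ROWS is JSON, a list of rows, each an object with "offset": the shift along the world's x, y, z in m, a list of three; "spin": the turn about the world's z in degrees. In form: [{"offset": [dx, dy, dz], "spin": spin}, ...]. A call has exactly 8 rows; each row is the pose to reach, as a shift and turn from the pose measured when the call began; what a row does not reach only later rows make up. A row lasts 1/12 s, in which the tool goes at most 41.7 mm and 7.16 degrees, less where a joint would pass 70% of its speed; a pose out of reach is approached as far as the arm can. A call with a gripper value outside its range is refused whole. OPENING is the opening, from 0 (shut) to 1 (fully open), set as the call begins (- or left out, the last holds). The fingers move at their own pace and stop on an object; FORCE is the grip in N (left out, the last holds). Time passes only in rows, so rows that repeat a pose let the fingers close, or fill a call up. It gives the time, the measured TCP pose, the force and the opening at its end, in the units of the state.
- manip.read_state(): the state, without advancing time (a new reading comes with each control period).
- manip.camera(name): name is "scene" or "top" or "wrist"; returns a dict with "pixels" (420x560x3 uint8, red, green, blue), "fx", "fy", "cx", "cy" (pixels), "extrinsics" (4x4, takes a point from world to camera coordinates); the wrist camera has in their place "hand_eye" (4x4, takes a point from camera to tool coordinates, whose origin is the TCP and whose axes are the flange's). Camera axes: x right, y down, z forward; pixel columns grow to the right and rows downward; lengths in mm; the calibration is good to about 2 mm. A picture is of the moment at which its call begins: read the wrist's pose just before it. There is no depth.
- manip.sign_off(): hands the job in, once; it reports no verdict.
Trained networks look in a picture, given as the dict that the camera call returned (one of the last four; its "shot" number tells which), for a name from the list of things; names that differ only in an ending like _2 or _b are one class to them, and where a whole thing is asked for, a point or a joint stands for the part that bears it (a point fixed in the world has none). Each returns a list of dicts, best first, with "conf" (0 to 1); they miss things now and then, are a little off and sometimes report something else, mostly with a low value. They report only what shows in the picture. A call takes as long as a camera call. They do not tell look-alikes from the thing itself.
- manip.search_frame(picture, name): "location" ([x, y, z] in mm, in world coordinates, good to about 4 mm: the middle of the surface that is visible of it).
- manip.masks_of(picture, name): "mask" (420x560 bool, what is visible of it).
The state is a dict: "clock": time; "joints": joint angles; "qd": joint speeds; "effort": joint torques, N m; "eef_pos": TCP position; "eef_rot": TCP orientation; "wrist_force": force on the tool from outside, world axes, zero at the start; "moment": the same for the moment, N m; "finger_gap": finger opening in mm.
Only numpy, scipy, OpenCV 4.12 (cv2) and the standard library are available. Lean on these libraries where they do the work, as an engineer would, in place of code of your own. Each camera call takes 0.05 s, during which the arm holds its last target. There are 200 camera calls.

## Working session

There is one attempt and no reset: what is moved stays moved. The work goes in short steps, Python scripts to look and compute and a shell command to move; the robot and the scene stay as the last step left them, time stands still between calls to the robot, and variables do not carry over. Pictures are saved under pics/ and viewed, about 8 in all and at most 12, crops included, and the job is handed in when it is done.

```bash
mkdir -p pics; ls
cat > h.py <<'E'
import numpy as np,cv2,json
from cell import manip
def save(p,n): cv2.imwrite('pics/'+n+'.png',cv2.cvtColor(np.ascontiguousarray(p['pixels']),cv2.COLOR_RGB2BGR))
def proj(p,P):
    P=np.atleast_2d(P);E=np.array(p['extrinsics']);c=P@E[:3,:3].T+E[:3,3]
    return np.c_[p['fx']*c[:,0]/c[:,2]+p['cx'],p['fy']*c[:,1]/c[:,2]+p['cy']]
def back(p,uv,z):
    E=np.array(p['extrinsics']);R=E[:3,:3];o=-R.T@E[:3,3]
    d=R.T@np.array([(uv[0]-p['cx'])/p['fx'],(uv[1]-p['cy'])/p['fy'],1]);return o+d*(z-o[2])/d[2]
E
python3 - <<'E'
from h import *
t=manip.camera('top');save(t,'top');
for n in ['gauge','sleeve_1','pin_1','tray','slide_box','stain_jar','oil_bottle']:
    for r in manip.search_frame(t,n): print(n,round(r['conf'],2),np.round(r['location']),np.round(proj(t,r['location'])[0]))
s=manip.camera('scene');save(s,'scene')
cv2.imwrite('pics/both.png',cv2.resize(np.vstack([cv2.imread('pics/top.png'),cv2.imread('pics/scene.png')]),(0,0),fx=.71,fy=.71))
print(manip.read_state())
E
```

```text
pics
gauge 0.79 [587.   9.  11.] [278. 197.]
sleeve_1 0.91 [562.   5.  49.] [279. 206.]
sleeve_1 0.84 [547. -80.  53.] [318. 213.]
sleeve_1 0.81 [378. -12.  36.] [287. 290.]
sleeve_1 0.68 [554.  92.  52.] [240. 210.]
sleeve_1 0.6 [368. 140.  38.] [219. 294.]
pin_1 0.53 [629.  99.  46.] [237. 177.]
pin_1 0.53 [644.  15.  40.] [275. 171.]
pin_1 0.52 [652. -66.  44.] [311. 167.]
tray 0.86 [ 472. -304.    2.] [414. 247.]
slide_box 0.83 [547. 304.  37.] [147. 214.]
slide_box 0.71 [554.  92.  52.] [240. 210.]
stain_jar 0.73 [761. 198.  59.] [193. 118.]
oil_bottle 0.57 [ 763. -206.   43.] [372. 119.]
{'clock': 0.45, 'joints': array([-1.25458866e+00,  2.99956413e-01,  1.52107425e+00, -3.06058989e-06,
        1.32066987e+00, -6.65959270e-02]), 'qd': array([ 9.86133848e-04,  8.69285172e-05,  9.17421748e-05,  8.28470187e-04,
        6.00840129e-04, -2.17295160e-03]), 'effort': array([-1.36514442e-03, -5.31275797e+01, -3.52677083e+01,  7.07929395e-02,
        2.16565607e-02, -4.91465215e-07]), 'eef_pos': array([ 205.42551106, -510.15996577,  205.38318216]), 'eef_rot': array([-3.14148481e+00, -4.22062613e-06,  3.82804347e-01]), 'wrist_force': array([-0.37805107,  0.50130192,  0.40757321]), 'moment': array([ 0.04226106, -0.00816698,  0.01246269]), 'finger_gap': 94.27618500427542}
```

View pics/top.png

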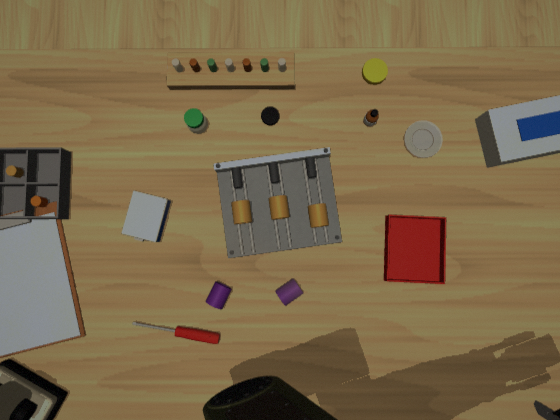

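View pics/scene.png

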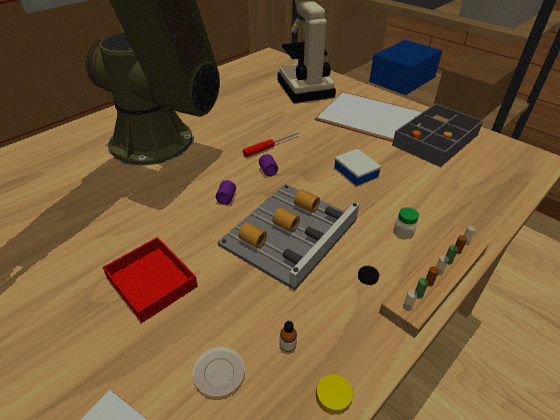

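Top view: three brass sleeves in the lanes at (242,211), (279,207) and (318,215). The look-alikes are the purple cylinders at (219,295) and (289,291), which I'm rejecting because they're purple and off the gauge. The tray is at (415,249). The scene view agrees. Next: a close crop and the gauge pose.

Run:
```python
from h import *
from scipy.optimize import least_squares
t=manip.camera('top'); im=np.ascontiguousarray(t['pixels'])
hsv=cv2.cvtColor(im,cv2.COLOR_RGB2HSV)
# gauge grey region: low saturation within crop
g=(hsv[...,1]<70).astype(np.uint8); g[:, :210]=0;g[:,348:]=0;g[:140]=0;g[265:]=0
g=cv2.morphologyEx(g,cv2.MORPH_CLOSE,np.ones((25,25)));g=cv2.morphologyEx(g,cv2.MORPH_OPEN,np.ones((5,5)))
c=max(cv2.findContours(g,cv2.RETR_EXTERNAL,cv2.CHAIN_APPROX_NONE)[0],key=cv2.contourArea)
print(cv2.approxPolyDP(c,5,True)[:,0].tolist())
cen=[]
for m in manip.masks_of(t,'sleeve_1'):
    ys,xs=np.nonzero(m['mask']);print(round(m['conf'],2),xs.mean().round(1),ys.mean().round(1),len(xs));cen.append((xs.mean(),ys.mean()))
# fit gauge pose: silhouette of model vs mask IoU-like via contour distance
def model(p):
    x,y,a=p;R=np.array([[np.cos(a),-np.sin(a)],[np.sin(a),np.cos(a)]])
    P=[]
    for X,Y,Z in [(-100,132.5,12),(-100,-132.5,12),(-100,132.5,0),(-100,-132.5,0),(115,132.5,0),(115,-132.5,0),(115,132.5,52),(115,-132.5,52),(100,132.5,52),(100,-132.5,52)]:
        P.append([*(R@[X,Y]+[x,y]),Z])
    h=cv2.convexHull(proj(t,P).astype(np.float32)); return h
pts=c[:,0].astype(float)
f=lambda p:[cv2.pointPolygonTest(model(p),(float(a),float(b)),True) for a,b in pts]
r=least_squares(f,[587,5,0.13],loss='soft_l1',x_scale=[1,1,.01],diff_step=1e-4);print(r.x,np.degrees(r.x[2]),np.std(r.fun),np.median(r.fun))
x,y,a=r.x;R=np.array([[np.cos(a),-np.sin(a)],[np.sin(a),np.cos(a)]])
for u in cen:
    w=back(t,u,44)[:2];print('sleeve world',w.round(1),'gauge',(R.T@(w-[x,y])).round(1))
for u in [(386,215),(445,216),(444,282),(386,281)]: print('tray',back(t,u,35).round(1))
crop=im[140:270,200:350].copy();k=5
crop=cv2.resize(crop,None,fx=k,fy=k,interpolation=cv2.INTER_CUBIC)
h=(model(r.x)[:,0]-[200,140]+.5)*k
cv2.polylines(crop,[h.astype(int)],True,(0,255,0),1)
for Y in (85,0,-85):
    L=[[*(R@[X,Y]+[x,y]),35] for X in(-100,55,100)];q=((proj(t,L)-[200,140]+.5)*k).astype(int);cv2.polylines(crop,[q],False,(255,0,255),1);cv2.circle(crop,tuple(map(int,q[1])),4,(0,255,255),1)
cv2.imwrite('pics/crop.png',crop[...,::-1])
```

```text
[[329, 148], [214, 163], [228, 257], [340, 241]]
0.85 278.7 206.7 438
0.83 288.8 291.2 450
0.81 218.3 295.1 439
0.78 240.7 211.4 424
0.66 318.4 215.0 392
[5.64665981e+02 6.72559787e+00 1.38074322e-01] 7.911075888070926 0.7858660490327785 0.9429991170749523
sleeve world [561.9   6.5] gauge [-2.8  0.1]
sleeve world [374.9 -15.7] gauge [-191.1    3.9]
sleeve world [366.7 139.7] gauge [-177.8  159. ]
sleeve world [551.5  91.3] gauge [-1.4 85.6]
sleeve world [543.1 -82.4] gauge [-33.6 -85.3]
tray [ 543.3 -235.    35. ]
tray [ 540.7 -367.5   35. ]
tray [ 393.8 -360.4   35. ]
tray [ 396.2 -231.8   35. ]
```

View pics/crop.png

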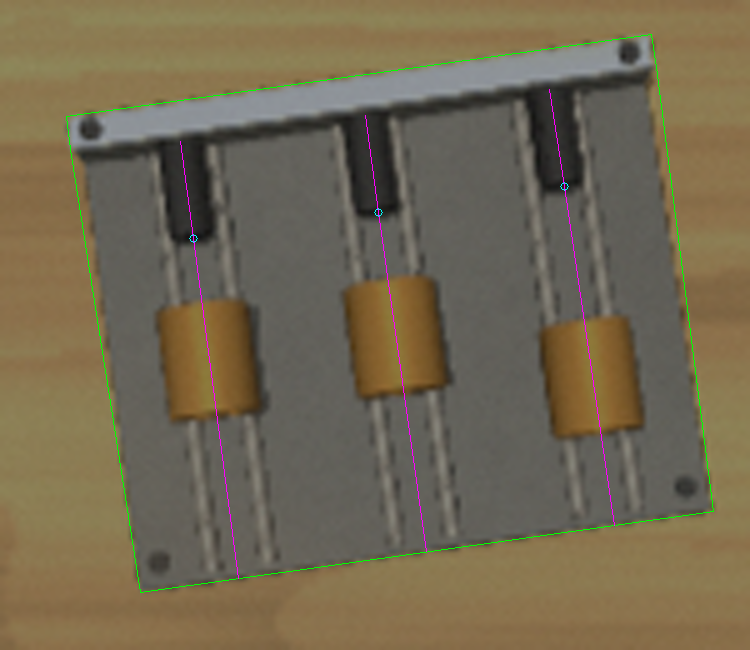

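The crop confirms the choice: three brass sleeves on the fitted lane lines (magenta), at crop pixels (210,360), (396,336) and (592,376), with the pins above them. Gauge origin is (564.7, 6.7), yaw 7.9°. Starting with sleeve_3.

```bash
python3 -m crank '[{"offset":[0.025,0.032,0],"spin":-5},{"offset":[0.05,0.064,0],"spin":-10},{"offset":[0.075,0.096,0],"spin":-14},{"offset":[0.1,0.128,0],"spin":-14},{"offset":[0.125,0.16,0],"spin":-14},{"offset":[0.15,0.192,0],"spin":-14},{"offset":[0.175,0.224,0],"spin":-14},{"offset":[0.2,0.256,0],"spin":-14}]' 0.7 8
```

```text
clock: 1.22
eef_pos: [406.3, -252.4, 205.7]
eef_rot: [3.141, -0.0, 0.138]
wrist_force: [0.5, -0.1, -0.6]
finger_gap: 65.5
```

```bash
python3 -m crank '[{"offset":[0.02,0.026,-0.01],"spin":0},{"offset":[0.043,0.053,-0.025],"spin":0},{"offset":[0.065,0.08,-0.04],"spin":0},{"offset":[0.087,0.107,-0.055],"spin":0},{"offset":[0.11,0.135,-0.075],"spin":0},{"offset":[0.13,0.16,-0.09],"spin":0},{"offset":[0.137,0.17,-0.1],"spin":0},{"offset":[0.137,0.17,-0.1],"spin":0}]'
python3 - <<'E'
from h import *
s=manip.read_state();print(s['eef_pos'],s['eef_rot'])
w=manip.camera('wrist');save(w,'w1');print(w['hand_eye'])
E
```

```text
clock: 1.88
eef_pos: [543.2, -80.4, 103.4]
eef_rot: [-3.141, 0.003, 0.141]
wrist_force: [0.0, 0.1, -0.3]
finger_gap: 65.8
[543.21790336 -80.38259169 103.44878714] [-3.14068325e+00  2.64847669e-03  1.41185741e-01]
[[-8.14247738e-04 -9.66838127e-01 -2.55388671e-01  7.38184614e+01]
 [ 9.99999541e-01 -9.16023331e-04  2.79569633e-04  3.49774348e-01]
 [-5.04240561e-04 -2.55388327e-01  9.66838429e-01 -1.78047960e+02]
 [ 0.00000000e+00  0.00000000e+00  0.00000000e+00  1.00000000e+00]]
```

View pics/w1.png

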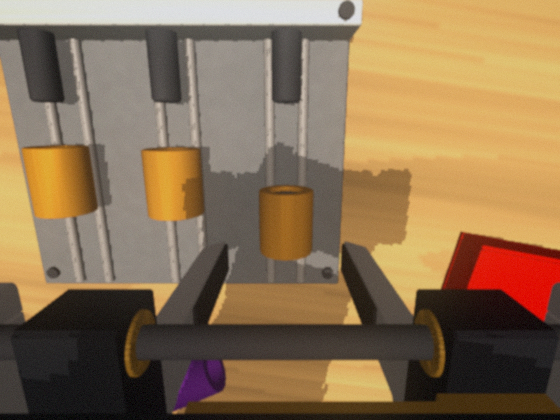

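The wrist view shows sleeve_3 at (286,222), laterally centred between the fingers, with its lane's pin straight ahead at (287,65). Checking its position along the lane numerically.

```bash
cat >> h.py <<'E'
from scipy.spatial.transform import Rotation as Ro
O=np.array([564.7,6.7]);A=np.radians(7.91);R2=np.array([[np.cos(A),-np.sin(A)],[np.sin(A),np.cos(A)]])
def wext(w,s):
    T=np.eye(4);T[:3,:3]=Ro.from_euler('xyz',s['eef_rot']).as_matrix();T[:3,3]=s['eef_pos']
    w['extrinsics']=np.linalg.inv(T@np.array(w['hand_eye']));return w
def g(p): return (R2.T@(np.array(p[:2])-O)).round(1)
E
python3 - <<'E'
from h import *
s=manip.read_state();w=wext(manip.camera('wrist'),s)
print('tcp',g(s['eef_pos']))
for n,uv,z in [('s3 front edge top',(286,257),50),('s3 far edge top',(286,187),56),('pin nose',(287,102),40),('pin nose2',(165,102),40),('plate top front edge',(280,23),52),('s2 top far',(173,149),56),('s2 near',(175,218),50),('base corner',(343,283),12)]: print(n,g(back(w,uv,z)))
E
```

```text
tcp [-33.8 -84.8]
s3 front edge top [-56.8 -86.5]
s3 far edge top [ -1.8 -86.3]
pin nose [ 55.7 -87. ]
pin nose2 [55.6 -1.5]
plate top front edge [102.2 -82.3]
s2 top far [24.3 -9.6]
s2 near [-26.1  -4.8]
base corner [ -97.8 -138.3]
```

```bash
python3 -m crank '[{"offset":[0,-0.001,-0.015],"spin":0},{"offset":[0,-0.001,-0.03],"spin":0},{"offset":[0,-0.001,-0.045],"spin":0},{"offset":[0,-0.001,-0.06],"spin":0},{"offset":[0,-0.001,-0.072],"spin":0},{"offset":[0,-0.001,-0.081],"spin":0},{"offset":[0,-0.001,-0.083],"spin":0},{"offset":[0,-0.001,-0.083],"spin":0}]'
python3 -m crank '[{"offset":[0,0,0],"spin":0},{"offset":[0,0,0],"spin":0},{"offset":[0,0,0],"spin":0},{"offset":[0,0,0],"spin":0},{"offset":[0,0,0],"spin":0},{"offset":[0,0,0],"spin":0},{"offset":[0,0,0],"spin":0},{"offset":[0,0,0],"spin":0}]' 0.3 8
```

```text
clock: 2.65
eef_pos: [542.8, -84.4, 22.9]
eef_rot: [3.141, 0.0, 0.138]
wrist_force: [1.0, 0.6, 0.7]
finger_gap: 65.6
clock: 3.32
eef_pos: [542.8, -82.4, 23.7]
eef_rot: [-3.139, -0.0, 0.139]
wrist_force: [-2.9, 16.2, 8.8]
finger_gap: 43.2
```

```bash
python3 -m crank '[{"offset":[0,0,0],"spin":0},{"offset":[0,0,0],"spin":0},{"offset":[0.005,0.001,0],"spin":0},{"offset":[0.015,0.002,0],"spin":0},{"offset":[0.025,0.0035,0],"spin":0},{"offset":[0.035,0.005,0],"spin":0},{"offset":[0.044,0.006,0],"spin":0},{"offset":[0.05,0.007,0],"spin":0}]'
python3 - <<'E'
from h import *
s=manip.read_state();print(g(s['eef_pos']))
E
```

```text
clock: 3.98
eef_pos: [593.1, -74.9, 23.9]
eef_rot: [-3.139, 0.001, 0.139]
wrist_force: [-5.6, 3.6, 7.0]
finger_gap: 42.3
[ 16.9 -84.8]
```

```bash
python3 -m crank '[{"offset":[0.004,0.0005,0],"spin":0},{"offset":[0.008,0.001,0],"spin":0},{"offset":[0.012,0.0015,0],"spin":0},{"offset":[0.016,0.002,0],"spin":0},{"offset":[0.02,0.003,0],"spin":0},{"offset":[0.024,0.0035,0],"spin":0},{"offset":[0.028,0.004,0],"spin":0},{"offset":[0.03,0.004,0],"spin":0}]'
python3 -m crank '[{"offset":[0.001,0,0],"spin":0},{"offset":[0.002,0,0],"spin":0},{"offset":[0.003,0.0005,0],"spin":0},{"offset":[0.004,0.0005,0],"spin":0},{"offset":[0.005,0.0005,0],"spin":0},{"offset":[0.006,0.001,0],"spin":0},{"offset":[0.007,0.001,0],"spin":0},{"offset":[0.008,0.001,0],"spin":0}]'
python3 - <<'E'
from h import *
s=manip.read_state();print(g(s['eef_pos']))
E
```

```text
clock: 4.65
eef_pos: [623.4, -70.7, 24.0]
eef_rot: [-3.138, 0.001, 0.139]
wrist_force: [-5.6, 4.9, 5.5]
finger_gap: 42.5
clock: 5.32
eef_pos: [631.4, -69.6, 24.0]
eef_rot: [-3.138, 0.002, 0.139]
wrist_force: [-5.0, 4.5, 4.2]
finger_gap: 42.5
[ 55.6 -84.8]
```

```bash
python3 -m crank '[{"offset":[0.001,0,0],"spin":0},{"offset":[0.002,0,0],"spin":0},{"offset":[0.003,0.0005,0],"spin":0},{"offset":[0.004,0.0005,0],"spin":0},{"offset":[0.005,0.0005,0],"spin":0},{"offset":[0.006,0.001,0],"spin":0},{"offset":[0.007,0.001,0],"spin":0},{"offset":[0.008,0.001,0],"spin":0}]'
python3 -m crank '[{"offset":[0.001,0,0],"spin":0},{"offset":[0.002,0,0],"spin":0},{"offset":[0.003,0.0005,0],"spin":0},{"offset":[0.004,0.0005,0],"spin":0},{"offset":[0.005,0.0005,0],"spin":0},{"offset":[0.006,0.001,0],"spin":0},{"offset":[0.006,0.001,0],"spin":0},{"offset":[0.006,0.001,0],"spin":0}]'
python3 - <<'E'
from h import *
s=manip.read_state();print(g(s['eef_pos']))
w=manip.camera('wrist');save(w,'w2')
E
```

```text
clock: 5.98
eef_pos: [639.4, -68.5, 24.1]
eef_rot: [-3.138, 0.002, 0.139]
wrist_force: [-5.1, 3.5, 5.6]
finger_gap: 42.4
clock: 6.65
eef_pos: [645.6, -67.5, 24.0]
eef_rot: [-3.138, 0.001, 0.139]
wrist_force: [-1.6, 2.2, 1.1]
finger_gap: 42.5
[ 70.  -84.7]
```

View pics/w2.png

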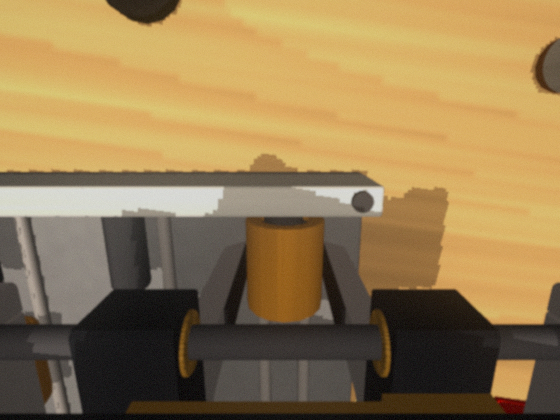

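The wrist view shows sleeve_3 (285,265) well past the 54 mm jam point, with a sliver of pin still visible at (284,220). I'll push on until it makes contact.

```bash
python3 -m crank '[{"offset":[0.001,0,0],"spin":0},{"offset":[0.002,0,0],"spin":0},{"offset":[0.003,0.0005,0],"spin":0},{"offset":[0.004,0.0005,0],"spin":0},{"offset":[0.004,0.0005,0],"spin":0},{"offset":[0.004,0.0005,0],"spin":0},{"offset":[0.004,0.0005,0],"spin":0},{"offset":[0.004,0.0005,0],"spin":0}]'
python3 -m crank '[{"offset":[0.001,0,0],"spin":0},{"offset":[0.0015,0,0],"spin":0},{"offset":[0.002,0,0],"spin":0},{"offset":[0.0025,0.0005,0],"spin":0},{"offset":[0.003,0.0005,0],"spin":0},{"offset":[0.003,0.0005,0],"spin":0},{"offset":[0.003,0.0005,0],"spin":0},{"offset":[0.003,0.0005,0],"spin":0}]'
python3 - <<'E'
from h import *
s=manip.read_state();print(g(s['eef_pos']))
E
```

```text
clock: 7.37
eef_pos: [649.7, -67.0, 24.0]
eef_rot: [-3.138, 0.001, 0.139]
wrist_force: [-2.7, 3.2, 2.1]
finger_gap: 42.3
clock: 8.03
eef_pos: [651.6, -66.8, 23.7]
eef_rot: [-3.137, 0.004, 0.139]
wrist_force: [-10.8, 1.4, 5.1]
finger_gap: 42.3
[ 75.9 -84.8]
```

sleeve_3 is home: TCP at gauge x = 75.9 with a 10.8 N stop. Releasing it and moving to sleeve_2.

```bash
python3 -m crank '[{"offset":[0,0,0],"spin":0},{"offset":[0,0,0],"spin":0},{"offset":[0,0,0],"spin":0},{"offset":[0,0,0.005],"spin":0},{"offset":[0,0,0.02],"spin":0},{"offset":[0,0,0.04],"spin":0},{"offset":[0,0,0.06],"spin":0},{"offset":[0,0,0.075],"spin":0}]' 0.7
python3 -m crank '[{"offset":[-0.01,0.01,0.003],"spin":0},{"offset":[-0.03,0.025,0.003],"spin":0},{"offset":[-0.05,0.041,0.003],"spin":0},{"offset":[-0.07,0.057,0.003],"spin":0},{"offset":[-0.085,0.069,0],"spin":0},{"offset":[-0.09,0.073,0],"spin":0},{"offset":[-0.09,0.073,0],"spin":0},{"offset":[-0.09,0.073,0],"spin":0}]'
python3 - <<'E'
from h import *
s=manip.read_state();print(g(s['eef_pos']),s['eef_pos'])
t=manip.camera('top')
for r in manip.search_frame(t,'sleeve_1'): print(round(r['conf'],2),g(r['location']))
E
```

```text
clock: 8.7
eef_pos: [652.1, -66.9, 100.9]
eef_rot: [-3.138, 0.002, 0.139]
wrist_force: [0.7, -0.3, -0.1]
finger_gap: 65.9
clock: 9.37
eef_pos: [563.0, 5.7, 101.5]
eef_rot: [-3.139, 0.001, 0.139]
wrist_force: [1.1, -0.4, 0.4]
finger_gap: 65.8
[-1.9 -0.8] [562.97233637   5.68117807 101.52238076]
0.64 [-174.9  169.2]
0.59 [ 90.5 -87.5]
0.58 [-21.7   0.4]
```

```bash
python3 -m crank '[{"offset":[0,0.001,-0.015],"spin":0},{"offset":[0,0.001,-0.03],"spin":0},{"offset":[0,0.001,-0.045],"spin":0},{"offset":[0,0.001,-0.058],"spin":0},{"offset":[0,0.001,-0.069],"spin":0},{"offset":[0,0.001,-0.078],"spin":0},{"offset":[0,0.001,-0.08],"spin":0},{"offset":[0,0.001,-0.08],"spin":0}]'
python3 - <<'E'
from h import *
s=manip.read_state();print(g(s['eef_pos']),s['eef_pos'])
E
```

```text
clock: 10.13
eef_pos: [563.0, 6.2, 20.7]
eef_rot: [-3.138, 0.002, 0.138]
wrist_force: [-0.1, -0.2, 0.9]
finger_gap: 65.6
[-1.8 -0.3] [563.00275485   6.15361028  20.65038995]
```

Close, then slide 25 mm.

```bash
python3 -m crank '[{"offset":[0,0,0.002],"spin":0},{"offset":[0,0,0.002],"spin":0},{"offset":[0,0,0.002],"spin":0},{"offset":[0,0,0.002],"spin":0},{"offset":[0,0,0.002],"spin":0},{"offset":[0,0,0.002],"spin":0},{"offset":[0,0,0.002],"spin":0},{"offset":[0,0,0.002],"spin":0}]' 0.3 8
python3 -m crank '[{"offset":[0,0,0],"spin":0},{"offset":[0.004,0.0005,0],"spin":0},{"offset":[0.009,0.001,0],"spin":0},{"offset":[0.014,0.002,0],"spin":0},{"offset":[0.019,0.0025,0],"spin":0},{"offset":[0.023,0.003,0],"spin":0},{"offset":[0.026,0.0035,0],"spin":0},{"offset":[0.028,0.004,0],"spin":0}]'
python3 - <<'E'
from h import *
s=manip.read_state();print(g(s['eef_pos']))
E
```

```text
clock: 10.8
eef_pos: [563.2, 7.1, 23.3]
eef_rot: [-3.137, 0.001, 0.138]
wrist_force: [-1.9, 6.4, 4.9]
finger_gap: 42.9
clock: 11.47
eef_pos: [591.7, 11.3, 23.4]
eef_rot: [-3.137, 0.002, 0.138]
wrist_force: [-3.7, 1.1, 3.7]
finger_gap: 42.7
[27.4  0.8]
```

```bash
python3 -m crank '[{"offset":[0.003,0.0005,0],"spin":0},{"offset":[0.006,0.001,0],"spin":0},{"offset":[0.009,0.001,0],"spin":0},{"offset":[0.012,0.0015,0],"spin":0},{"offset":[0.015,0.002,0],"spin":0},{"offset":[0.017,0.0025,0],"spin":0},{"offset":[0.019,0.0025,0],"spin":0},{"offset":[0.02,0.003,0],"spin":0}]'
python3 -m crank '[{"offset":[0.001,0,0],"spin":0},{"offset":[0.002,0,0],"spin":0},{"offset":[0.003,0.0005,0],"spin":0},{"offset":[0.004,0.0005,0],"spin":0},{"offset":[0.005,0.0005,0],"spin":0},{"offset":[0.005,0.0005,0],"spin":0},{"offset":[0.005,0.0005,0],"spin":0},{"offset":[0.005,0.0005,0],"spin":0}]'
python3 -m crank '[{"offset":[0.001,0,0],"spin":0},{"offset":[0.002,0,0],"spin":0},{"offset":[0.003,0.0005,0],"spin":0},{"offset":[0.003,0.0005,0],"spin":0},{"offset":[0.003,0.0005,0],"spin":0},{"offset":[0.003,0.0005,0],"spin":0},{"offset":[0.003,0.0005,0],"spin":0},{"offset":[0.003,0.0005,0],"spin":0}]'
python3 - <<'E'
from h import *
s=manip.read_state();print(g(s['eef_pos']))
E
```

```text
clock: 12.13
eef_pos: [612.0, 14.2, 23.4]
eef_rot: [-3.137, 0.002, 0.138]
wrist_force: [-3.1, -1.2, 2.9]
finger_gap: 42.8
clock: 12.8
eef_pos: [617.2, 14.8, 23.4]
eef_rot: [-3.137, 0.001, 0.138]
wrist_force: [-3.1, 3.0, 2.3]
finger_gap: 42.5
clock: 13.47
eef_pos: [620.2, 15.3, 23.4]
eef_rot: [-3.137, 0.001, 0.138]
wrist_force: [-2.5, 2.0, 1.9]
finger_gap: 42.4
[56.2  0.9]
```

```bash
python3 -m crank '[{"offset":[0.001,0,0],"spin":0},{"offset":[0.002,0,0],"spin":0},{"offset":[0.003,0.0005,0],"spin":0},{"offset":[0.004,0.0005,0],"spin":0},{"offset":[0.004,0.0005,0],"spin":0},{"offset":[0.004,0.0005,0],"spin":0},{"offset":[0.004,0.0005,0],"spin":0},{"offset":[0.004,0.0005,0],"spin":0}]'
python3 -m crank '[{"offset":[0.001,0,0],"spin":0},{"offset":[0.0025,0,0],"spin":0},{"offset":[0.004,0.0005,0],"spin":0},{"offset":[0.0055,0.0005,0],"spin":0},{"offset":[0.007,0.001,0],"spin":0},{"offset":[0.0085,0.001,0],"spin":0},{"offset":[0.009,0.001,0],"spin":0},{"offset":[0.01,0.001,0],"spin":0}]'
python3 - <<'E'
from h import *
s=manip.read_state();print(g(s['eef_pos']))
E
```

```text
clock: 14.13
eef_pos: [622.9, 15.7, 22.8]
eef_rot: [-3.137, 0.004, 0.138]
wrist_force: [-9.7, 1.1, 4.3]
finger_gap: 42.5
clock: 14.8
eef_pos: [631.0, 16.7, 21.7]
eef_rot: [-3.136, 0.01, 0.138]
wrist_force: [-13.2, 2.3, 2.3]
finger_gap: 42.5
[67.   0.8]
```

The force rose at 58.9 and stayed near 13 N, so the fingers are probably slipping on a jammed sleeve. Checking by picture.

Run:
```python
from h import *
s=manip.read_state();w=manip.camera('wrist');save(w,'w3')
```

```text
(no output)
```

View pics/w3.png

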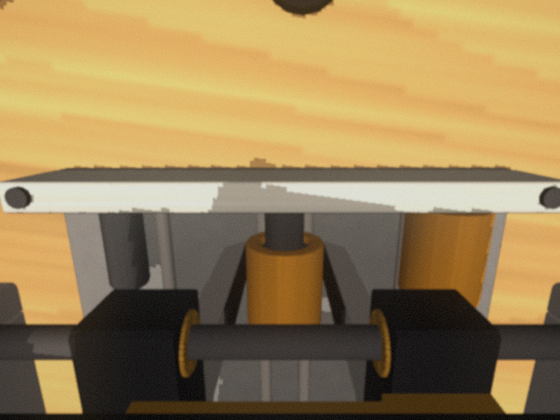

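sleeve_2 (285,280) is stopped well short of the plate with about 25 mm of pin showing, and the fingers slid forward on it, so it's the tight one. sleeve_3 (447,255) is home against the plate. Leaving sleeve_2 on its pin and trying sleeve_1.

```bash
python3 -m crank '[{"offset":[0,0,0],"spin":0},{"offset":[0,0,0],"spin":0},{"offset":[0,0,0],"spin":0},{"offset":[0,0,0.005],"spin":0},{"offset":[0,0,0.02],"spin":0},{"offset":[0,0,0.04],"spin":0},{"offset":[0,0,0.06],"spin":0},{"offset":[0,0,0.075],"spin":0}]' 0.7
python3 -m crank '[{"offset":[-0.01,0.01,0.003],"spin":0},{"offset":[-0.027,0.025,0.003],"spin":0},{"offset":[-0.045,0.042,0.003],"spin":0},{"offset":[-0.062,0.058,0.003],"spin":0},{"offset":[-0.075,0.07,0],"spin":0},{"offset":[-0.08,0.075,0],"spin":0},{"offset":[-0.08,0.075,0],"spin":0},{"offset":[-0.08,0.075,0],"spin":0}]'
python3 - <<'E'
from h import *
s=manip.read_state();print(g(s['eef_pos']),s['eef_pos'])
E
```

```text
clock: 15.52
eef_pos: [631.7, 16.6, 99.0]
eef_rot: [-3.136, 0.008, 0.138]
wrist_force: [-0.2, 0.1, 0.6]
finger_gap: 65.3
clock: 16.18
eef_pos: [552.4, 91.4, 99.5]
eef_rot: [-3.137, 0.007, 0.138]
wrist_force: [0.9, -0.4, 0.7]
finger_gap: 66.1
[-0.5 85.5] [552.41547003  91.35883707  99.51009269]
```

```bash
python3 -m crank '[{"offset":[0,0,-0.015],"spin":0},{"offset":[0,0,-0.03],"spin":0},{"offset":[0,0,-0.045],"spin":0},{"offset":[0,0,-0.058],"spin":0},{"offset":[0,0,-0.068],"spin":0},{"offset":[0,0,-0.075],"spin":0},{"offset":[0,0,-0.077],"spin":0},{"offset":[0,0,-0.077],"spin":0}]'
python3 -m crank '[{"offset":[0,0,0.001],"spin":0},{"offset":[0,0,0.001],"spin":0},{"offset":[0,0,0.001],"spin":0},{"offset":[0,0,0.001],"spin":0},{"offset":[0,0,0.001],"spin":0},{"offset":[0,0,0.001],"spin":0},{"offset":[0,0,0.001],"spin":0},{"offset":[0,0,0.001],"spin":0}]' 0.3 8
python3 -m crank '[{"offset":[0,0,0],"spin":0},{"offset":[0.004,0.0005,0],"spin":0},{"offset":[0.009,0.001,0],"spin":0},{"offset":[0.014,0.002,0],"spin":0},{"offset":[0.019,0.0025,0],"spin":0},{"offset":[0.023,0.003,0],"spin":0},{"offset":[0.026,0.0035,0],"spin":0},{"offset":[0.028,0.004,0],"spin":0}]'
python3 - <<'E'
from h import *
s=manip.read_state();print(g(s['eef_pos']))
E
```

```text
clock: 16.85
eef_pos: [552.6, 91.1, 22.3]
eef_rot: [-3.137, 0.007, 0.138]
wrist_force: [-0.8, -0.1, 0.3]
finger_gap: 65.9
clock: 17.52
eef_pos: [552.9, 91.6, 23.9]
eef_rot: [-3.136, 0.006, 0.138]
wrist_force: [-0.8, 5.1, 5.4]
finger_gap: 42.7
clock: 18.18
eef_pos: [580.8, 95.7, 23.8]
eef_rot: [-3.136, 0.007, 0.138]
wrist_force: [-6.3, 1.0, 6.6]
finger_gap: 42.3
[28.2 85.9]
```

```bash
python3 -m crank '[{"offset":[0.003,0.0005,0],"spin":0},{"offset":[0.006,0.001,0],"spin":0},{"offset":[0.009,0.001,0],"spin":0},{"offset":[0.012,0.0015,0],"spin":0},{"offset":[0.015,0.002,0],"spin":0},{"offset":[0.018,0.0025,0],"spin":0},{"offset":[0.021,0.003,0],"spin":0},{"offset":[0.023,0.003,0],"spin":0}]'
python3 -m crank '[{"offset":[0.001,0,0],"spin":0},{"offset":[0.002,0,0],"spin":0},{"offset":[0.003,0.0005,0],"spin":0},{"offset":[0.004,0.0005,0],"spin":0},{"offset":[0.005,0.0005,0],"spin":0},{"offset":[0.006,0.001,0],"spin":0},{"offset":[0.007,0.001,0],"spin":0},{"offset":[0.008,0.001,0],"spin":0}]'
python3 - <<'E'
from h import *
s=manip.read_state();print(g(s['eef_pos']))
E
```

```text
clock: 18.85
eef_pos: [603.8, 98.8, 23.8]
eef_rot: [-3.136, 0.008, 0.138]
wrist_force: [-5.4, 3.9, 6.6]
finger_gap: 42.7
clock: 19.52
eef_pos: [611.6, 99.9, 23.9]
eef_rot: [-3.136, 0.009, 0.138]
wrist_force: [-5.7, 3.7, 5.7]
finger_gap: 42.1
[59.3 85.8]
```

```bash
python3 -m crank '[{"offset":[0.001,0,0],"spin":0},{"offset":[0.002,0,0],"spin":0},{"offset":[0.003,0.0005,0],"spin":0},{"offset":[0.004,0.0005,0],"spin":0},{"offset":[0.005,0.0005,0],"spin":0},{"offset":[0.006,0.001,0],"spin":0},{"offset":[0.007,0.001,0],"spin":0},{"offset":[0.008,0.001,0],"spin":0}]'
python3 -m crank '[{"offset":[0.001,0,0],"spin":0},{"offset":[0.002,0,0],"spin":0},{"offset":[0.003,0.0005,0],"spin":0},{"offset":[0.004,0.0005,0],"spin":0},{"offset":[0.005,0.0005,0],"spin":0},{"offset":[0.005,0.0005,0],"spin":0},{"offset":[0.005,0.0005,0],"spin":0},{"offset":[0.005,0.0005,0],"spin":0}]'
```

```text
clock: 20.18
eef_pos: [619.6, 101.0, 23.9]
eef_rot: [-3.135, 0.01, 0.138]
wrist_force: [-6.2, 3.8, 5.0]
finger_gap: 42.7
clock: 20.85
eef_pos: [624.6, 101.7, 23.9]
eef_rot: [-3.135, 0.01, 0.138]
wrist_force: [-4.1, 2.8, 4.3]
finger_gap: 42.5
```

```bash
python3 -m crank '[{"offset":[0.001,0,0],"spin":0},{"offset":[0.002,0,0],"spin":0},{"offset":[0.003,0.0005,0],"spin":0},{"offset":[0.004,0.0005,0],"spin":0},{"offset":[0.004,0.0005,0],"spin":0},{"offset":[0.004,0.0005,0],"spin":0},{"offset":[0.004,0.0005,0],"spin":0},{"offset":[0.004,0.0005,0],"spin":0}]'
python3 - <<'E'
from h import *
s=manip.read_state();print(g(s['eef_pos']))
E
```

```text
clock: 21.52
eef_pos: [628.5, 102.3, 23.9]
eef_rot: [-3.135, 0.011, 0.138]
wrist_force: [-6.0, 2.6, 5.1]
finger_gap: 41.8
[76.3 85.9]
```

```bash
python3 -m crank '[{"offset":[0.001,0,0],"spin":0},{"offset":[0.0015,0,0],"spin":0},{"offset":[0.002,0,0],"spin":0},{"offset":[0.0025,0.0005,0],"spin":0},{"offset":[0.003,0.0005,0],"spin":0},{"offset":[0.003,0.0005,0],"spin":0},{"offset":[0.003,0.0005,0],"spin":0},{"offset":[0.003,0.0005,0],"spin":0}]'
python3 - <<'E'
from h import *
s=manip.read_state();print(g(s['eef_pos']))
w=manip.camera('wrist');save(w,'w4')
E
```

```text
clock: 22.18
eef_pos: [630.4, 102.6, 23.3]
eef_rot: [-3.135, 0.014, 0.139]
wrist_force: [-10.3, 1.4, 4.7]
finger_gap: 42.2
[78.2 85.9]
```

View pics/w4.png

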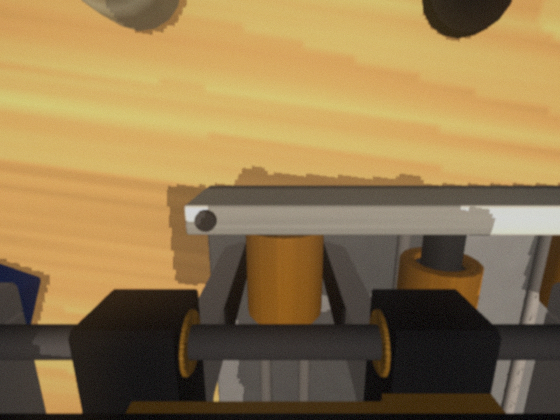

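sleeve_1 (285,275) is flush with the plate with a 10 N stop. sleeve_2 (440,280) is still on its pin, short. All three have been tried, so now fetching the tight one.

```bash
python3 -m crank '[{"offset":[0,0,0],"spin":0},{"offset":[0,0,0],"spin":0},{"offset":[0,0,0],"spin":0},{"offset":[0,0,0.005],"spin":0},{"offset":[0,0,0.02],"spin":0},{"offset":[0,0,0.04],"spin":0},{"offset":[0,0,0.06],"spin":0},{"offset":[0,0,0.075],"spin":0}]' 0.7
python3 -m crank '[{"offset":[-0.001,-0.01,0.003],"spin":0},{"offset":[-0.004,-0.03,0.003],"spin":0},{"offset":[-0.007,-0.05,0.003],"spin":0},{"offset":[-0.01,-0.07,0.003],"spin":0},{"offset":[-0.012,-0.083,0],"spin":0},{"offset":[-0.013,-0.087,0],"spin":0},{"offset":[-0.013,-0.087,0],"spin":0},{"offset":[-0.013,-0.087,0],"spin":0}]'
python3 - <<'E'
from h import *
s=manip.read_state();print(g(s['eef_pos']),s['eef_pos'])
E
```

```text
clock: 22.9
eef_pos: [630.9, 102.5, 100.4]
eef_rot: [-3.135, 0.012, 0.138]
wrist_force: [0.5, -0.5, -0.1]
finger_gap: 66.1
clock: 23.57
eef_pos: [618.0, 15.8, 100.2]
eef_rot: [-3.135, 0.012, 0.138]
wrist_force: [0.5, 0.7, 0.9]
finger_gap: 65.8
[54.   1.7] [617.95538554  15.84828574 100.21522635]
```

```bash
python3 -m crank '[{"offset":[0,-0.001,-0.015],"spin":0},{"offset":[0,-0.001,-0.03],"spin":0},{"offset":[0,-0.001,-0.045],"spin":0},{"offset":[0,-0.001,-0.058],"spin":0},{"offset":[0,-0.001,-0.07],"spin":0},{"offset":[0,-0.001,-0.077],"spin":0},{"offset":[0,-0.001,-0.079],"spin":0},{"offset":[0,-0.001,-0.079],"spin":0}]'
python3 -m crank '[{"offset":[0,0,0.001],"spin":0},{"offset":[0,0,0.001],"spin":0},{"offset":[0,0,0.001],"spin":0},{"offset":[0,0,0.001],"spin":0},{"offset":[0,0,0.001],"spin":0},{"offset":[0,0,0.001],"spin":0},{"offset":[0,0,0.001],"spin":0},{"offset":[0,0,0.001],"spin":0}]' 0.3 12
python3 -m crank '[{"offset":[0,0,0],"spin":0},{"offset":[0,0,0],"spin":0},{"offset":[-0.001,0,0],"spin":0},{"offset":[-0.003,-0.0005,0],"spin":0},{"offset":[-0.005,-0.0005,0],"spin":0},{"offset":[-0.007,-0.001,0],"spin":0},{"offset":[-0.009,-0.001,0],"spin":0},{"offset":[-0.01,-0.0015,0],"spin":0}]'
python3 - <<'E'
from h import *
s=manip.read_state();print(g(s['eef_pos']))
E
```

```text
clock: 24.23
eef_pos: [617.9, 15.1, 20.9]
eef_rot: [-3.135, 0.013, 0.139]
wrist_force: [-0.3, 0.6, 0.4]
finger_gap: 66.1
clock: 24.9
eef_pos: [618.2, 15.1, 22.4]
eef_rot: [-3.135, 0.012, 0.139]
wrist_force: [-0.8, 1.8, 5.5]
finger_gap: 42.2
clock: 25.57
eef_pos: [608.0, 13.6, 22.5]
eef_rot: [-3.135, 0.012, 0.139]
wrist_force: [1.4, 3.4, 2.4]
finger_gap: 42.0
[43.8  0.9]
```

```bash
python3 -m crank '[{"offset":[-0.004,-0.0005,0],"spin":0},{"offset":[-0.01,-0.0015,0],"spin":0},{"offset":[-0.016,-0.002,0],"spin":0},{"offset":[-0.022,-0.003,0],"spin":0},{"offset":[-0.029,-0.004,0],"spin":0},{"offset":[-0.036,-0.005,0],"spin":0},{"offset":[-0.042,-0.006,0],"spin":0},{"offset":[-0.048,-0.0065,0],"spin":0}]'
python3 -m crank '[{"offset":[0,0,0],"spin":0},{"offset":[0,0,0],"spin":0},{"offset":[0,0,0.005],"spin":0},{"offset":[0,0,0.015],"spin":0},{"offset":[0,0,0.03],"spin":0},{"offset":[0,0,0.05],"spin":0},{"offset":[0,0,0.07],"spin":0},{"offset":[0,0,0.085],"spin":0}]' - 20
python3 - <<'E'
from h import *
w=manip.camera('wrist');save(w,'w5')
t=manip.camera('top')
m=manip.masks_of(t,'tray')[0]['mask'].astype(np.uint8)
b=cv2.boxPoints(cv2.minAreaRect(cv2.findNonZero(m)));print(b.tolist(),[back(t,q,35)[:2].round().tolist() for q in b])
E
```

```text
clock: 26.23
eef_pos: [559.2, 6.9, 22.5]
eef_rot: [-3.135, 0.012, 0.139]
wrist_force: [1.3, -1.3, 2.0]
finger_gap: 42.3
clock: 26.9
eef_pos: [559.6, 7.0, 109.7]
eef_rot: [-3.135, 0.011, 0.139]
wrist_force: [-0.5, 0.4, -1.8]
finger_gap: 42.1
[[382.3625793457031, 281.9344787597656], [385.1325378417969, 212.68528747558594], [448.0318908691406, 215.20126342773438], [445.2619323730469, 284.450439453125]] [[394.0, -224.0], [549.0, -233.0], [542.0, -374.0], [388.0, -363.0]]
```

View pics/w5.png

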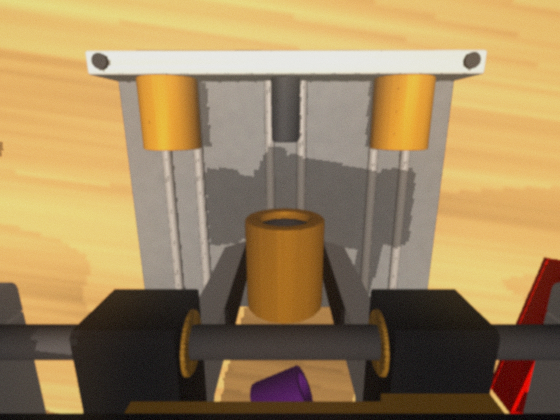

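sleeve_2 is held clear (285,265). sleeve_1 (170,110) and sleeve_3 (403,110) are still flush with the plate. Carrying sleeve_2 to the tray centre at about (469, -299).

```bash
python3 -m crank '[{"offset":[-0.004,-0.012,0],"spin":-1},{"offset":[-0.012,-0.036,0],"spin":-2},{"offset":[-0.02,-0.062,0],"spin":-4},{"offset":[-0.028,-0.09,0],"spin":-5},{"offset":[-0.036,-0.118,0],"spin":-6},{"offset":[-0.044,-0.144,0],"spin":-8},{"offset":[-0.05,-0.165,0],"spin":-9},{"offset":[-0.056,-0.185,0],"spin":-10}]'
python3 -m crank '[{"offset":[-0.007,-0.02,0],"spin":0},{"offset":[-0.014,-0.045,0],"spin":0},{"offset":[-0.021,-0.07,0],"spin":0},{"offset":[-0.028,-0.092,0],"spin":0},{"offset":[-0.033,-0.11,0],"spin":0},{"offset":[-0.035,-0.118,0],"spin":0},{"offset":[-0.035,-0.121,0],"spin":0},{"offset":[-0.035,-0.121,0],"spin":0}]'
python3 - <<'E'
from h import *
t=manip.camera('top');im=cv2.resize(np.ascontiguousarray(t['pixels'])[140:310,200:460],None,fx=3,fy=3)
cv2.imwrite('pics/t2.png',im[...,::-1])
E
```

```text
clock: 27.72
eef_pos: [502.2, -179.8, 107.2]
eef_rot: [-3.135, 0.012, -0.039]
wrist_force: [0.3, -0.1, -0.7]
finger_gap: 42.0
clock: 28.38
eef_pos: [466.8, -300.9, 106.5]
eef_rot: [-3.134, 0.013, -0.04]
wrist_force: [0.2, 0.8, -2.1]
finger_gap: 42.3
```

View pics/t2.png

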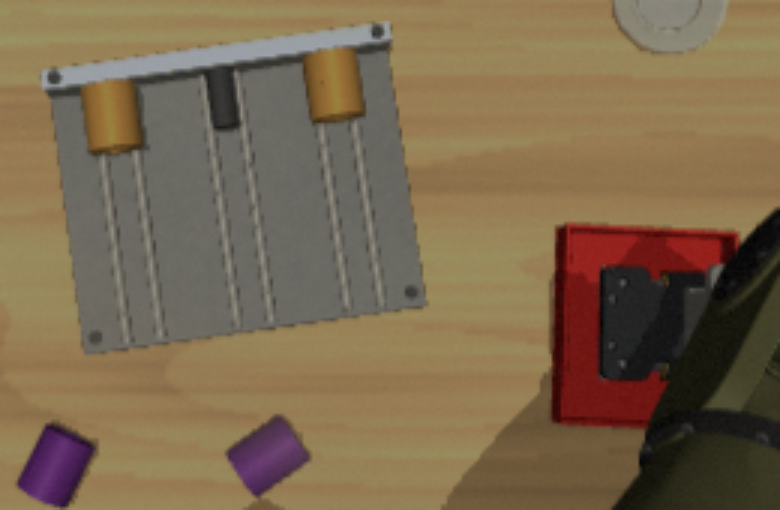

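Top view: both good sleeves are flush (112,115), (334,85), the middle pin is empty, and the gripper is over the tray interior (640,325). Lowering.

```bash
python3 -m crank '[{"offset":[0.002,0.001,-0.013],"spin":0},{"offset":[0.002,0.001,-0.03],"spin":0},{"offset":[0.002,0.001,-0.047],"spin":0},{"offset":[0.002,0.001,-0.062],"spin":0},{"offset":[0.002,0.001,-0.075],"spin":0},{"offset":[0.002,0.001,-0.085],"spin":0},{"offset":[0.002,0.001,-0.091],"spin":0},{"offset":[0.002,0.001,-0.092],"spin":0}]'
python3 -m crank '[{"offset":[0,0,0],"spin":0},{"offset":[0,0,0],"spin":0},{"offset":[0,0,0],"spin":0},{"offset":[0,0,0],"spin":0},{"offset":[0,0,0],"spin":0},{"offset":[0,0,0],"spin":0},{"offset":[0,0,0],"spin":0},{"offset":[0,0,0.005],"spin":0}]' 0.65
python3 -m crank '[{"offset":[0,0,0.01],"spin":0},{"offset":[0,0,0.03],"spin":0},{"offset":[0,0,0.05],"spin":0},{"offset":[0,0,0.075],"spin":0},{"offset":[0,0,0.1],"spin":0},{"offset":[0,0,0.125],"spin":0},{"offset":[0,0,0.14],"spin":0},{"offset":[0,0,0.15],"spin":0}]'
python3 -m crank '[{"offset":[-0.02,-0.02,0],"spin":0},{"offset":[-0.04,-0.04,0],"spin":0},{"offset":[-0.06,-0.06,0],"spin":0},{"offset":[-0.08,-0.08,0],"spin":0},{"offset":[-0.1,-0.1,0],"spin":0},{"offset":[-0.115,-0.115,0],"spin":0},{"offset":[-0.12,-0.12,0],"spin":0},{"offset":[-0.12,-0.12,0],"spin":0}]'
python3 - <<'E'
from h import *
t=manip.camera('top');save(t,'top3');im=cv2.resize(np.ascontiguousarray(t['pixels'])[50:350,110:460],None,fx=2,fy=2)
cv2.imwrite('pics/t3.png',im[...,::-1])
E
```

```text
clock: 29.1
eef_pos: [469.0, -298.5, 13.8]
eef_rot: [-3.133, 0.014, -0.038]
wrist_force: [0.6, 0.1, -0.9]
finger_gap: 42.3
clock: 29.77
eef_pos: [468.6, -298.3, 18.3]
eef_rot: [-3.132, 0.015, -0.038]
wrist_force: [0.1, 0.4, 0.9]
finger_gap: 60.7
clock: 30.43
eef_pos: [469.0, -298.5, 171.2]
eef_rot: [-3.134, 0.012, -0.038]
wrist_force: [0.2, -0.6, 0.6]
finger_gap: 61.0
clock: 31.1
eef_pos: [348.0, -419.2, 171.3]
eef_rot: [-3.134, 0.012, -0.04]
wrist_force: [0.3, -0.2, 0.7]
finger_gap: 60.9
```

View pics/t3.png

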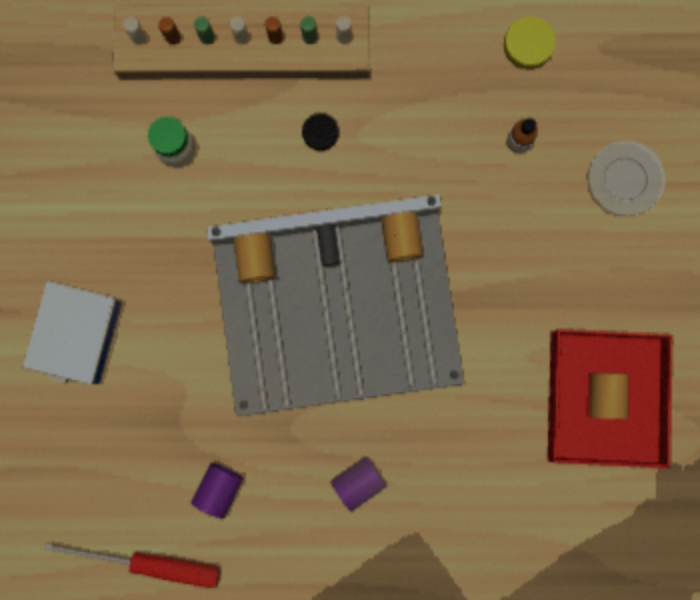

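The tight sleeve is in the tray (608,396), both others are at the plate (255,258), (403,236), and the other items haven't moved. One numeric check before handing in.

Run:
```python
from h import *
t=manip.camera('top')
for m in manip.masks_of(t,'sleeve_1'):
    ys,xs=np.nonzero(m['mask']);u=(xs.mean(),ys.mean());print(round(m['conf'],2),g(back(t,u,44)),len(xs))
for u in [(238,190.5),(312.5,180)]: print('near edge',g(back(t,u,46)))
print(manip.read_state()['clock'])
```

```text
0.94 [75.1 84.8] 424
0.8 [-135.8 -283.7] 414
0.72 [-191.9    4.7] 431
0.6 [ 74.7 -84.4] 449
0.59 [-176.6  158.2] 418
0.16 [-250.6  230.2] 603
near edge [45.9 85.4]
near edge [ 45.9 -83.4]
31.25
```

Both measure at gauge x ≈ 75. Handing in.

```bash
python3 -c "
from cell import manip
print(manip.sign_off())"
```

```text
the job is handed in; nothing more can be done
None
```

The job is done and handed in at about 31 s. sleeve_2 (middle lane) was the tight one, and it now lies in the red tray. sleeve_1 and sleeve_3 are fully home on their pins.

- **Trying the sleeves:** I slid each one along its lane with a light 8 N grip. sleeve_3 and sleeve_1 stopped at the back plate with 10–11 N of push. sleeve_2 stopped short at about gauge x = 54 mm.
- **One overshoot:** I had queued one extra push on sleeve_2 after it stopped. The fingers slid forward along it, and the last reading was about 13 N, below the 30 N limit.
- **Moving the tight one:** With all three still on their pins, I drew sleeve_2 back about 59 mm, lifted it and set it in the middle of the tray.
- **Last checks:** The top camera put the two good sleeves at gauge x = 75.1 and 74.7 mm, against a nominal 75. A rougher reading of their near edges gave 46 mm where 50 was expected, so it disagrees by about 4 mm. That edge was picked by eye and its height guessed, so I relied on the push stops and the centre readings. The purple look-alikes and the other things on the bench looked unmoved.

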